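Tare the specimen scale

ROBOT

A 6-joint arm with a two-finger parallel gripper is mounted at the origin on a cart in front of the work surface, level with it; the furniture and walls round the work are solid. World frame = base frame: x ahead of the robot, y to its left, z up, the work surface at z = 0. Lengths are in m, angles in rad, forces in N, time in s.
With the tool pointing down it reaches from about 0.275 to 1 m from the base axis. Payload 8.4 kg.
Tool frame: the origin (TCP) lies midway between the tips of the shut fingers; the grasp point (between the pads) lies 19 mm behind it (manip.hold_point_z is the distance from the TCP to the grasp point, in m); z points along the fingers, y is the line along which they close (so a half turn about z gives the same grasp; the last joint's range is limited). The gripper opens to 85 mm and grips with 20 to 120 N. Pads are 22 mm wide; open, the fingers measure 114 mm over their backs; the gripper's body (76 mm by 85 mm) begins 54 mm behind the grasp point. The pads swing forward as they close: fully open they stand 13 mm farther back than shut.
Start: joints at [1.33, 0.353, 1.633, -0, 1.155, -0.002], TCP at [0.148, 0.607, 0.231] pointing down, gripper open.
Joint ranges: [-2.63, 2.63], [-0.92, 2.1], [0.06, 2.66], [-1.3, 4.44], [0, 2.69], [-3.02, 3.02]. Speed limits (rad/s): [2.22, 2.22, 2.79, 3.14, 3.14, 3.14].

INTERFACE

Orientations are given as a rotation vector (axis times angle).
In Python, from workcell import monitor, optics, manip gives the robot as it stands. The module is installed in compiled form; this text tells all that it offers.
- The arm moves only by the tool servo_tool, never from a script. Its argument "moves" is a list that holds one entry, the list of rows, each a list of 5 numbers: the closure, from -1 (fully open) to 1 (shut), so that 0 is half open, then the shift along the world's x, y, z in mm, then the turn about the world's z in rad. In form: [[[claw, tx, ty, tz, yaw], ...]]. A call has 1 to 12 rows; each row shifts and turns the commanded pose from where the row before left it; what a row does not reach is not made up. A row lasts 1/10 s, in which the tool goes at most 50 mm and 8.59 degrees, less where a joint would pass 70% of its speed; a pose out of reach is approached as far as the arm can. A call with a gripper value outside its range is refused whole. The fingers move at their own pace and stop on an object; "newtons" is the grip in N (left out, the last holds). Time passes only in rows, so rows that do not move let the fingers close. It gives the time, the measured TCP pose, the force, the opening and the grip force at its end, in the units of the state.
- monitor.read_state(): the state, without advancing time (a new reading comes with each control period).
- optics.read_camera(name): name is "side" or "top"; returns a dict with "color" (384x512x3 uint8, red, green, blue), "fovy" (degrees; the focal length in pixels is half the picture's height over the tangent of half this angle, whatever the lens; pixels are square), "cx", "cy" (the principal point, pixels), "k1" (the pictures are not rectified: a ray, as slopes to the right and down, at radius r is drawn at 1 + k1 r^2 times it, then the intrinsics apply), "world_from_camera" (4x4, takes a point from camera to world coordinates). Camera axes: x right, y up, looking along -z (the intrinsics and any distortion apply to the point x, -y, -z); pixel columns grow to the right and rows downward; lengths in m; the calibration is good to about 2 mm. A picture is of the moment at which its call begins. There is no depth.
- manip.close_job(): hands the job in; it is judged then, once.
The state is a dict: "time_s": time; "qpos": joint angles; "dq": joint speeds; "joint_torque": joint torques, N m; "tool_pos": TCP position; "eef_rot": TCP orientation; "contact_force": force on the tool from outside, world axes, zero at the start; "torque": the same for the moment, N m; "width": opening from 0.0 (shut) to 1.0 (fully open); "grasp_force": force on a finger pad.
Only numpy, scipy, OpenCV 4.12 (cv2) and the standard library are available. Lean on these libraries where they do the work, as an engineer would, in place of code of your own. Each camera call takes 0.05 s, during which the arm holds its last target. There are 200 camera calls.

TASK

The empty steel gallipot stands on the pan of the specimen scale, and the needle of the scale's dial is off zero. Turn the scale's knob until its needle points at the zero line, the long thick line of the dial on the side of the pan, and let go. Leave the gallipot standing on the pan, and do not turn the similar knob of the tube shaker (the machine with the rubber cup).

Things in the scene. Friction and masses are not known exactly. Their poses are not given: they have to be found in the camera images.
- tare_knob (a joint): Knob of the specimen scale: angle of its needle from the dial's zero line, positive = needle anticlockwise of it seen from above (start 30 to 70 degrees, so turn it clockwise). Turns freely past zero, stops at +-1.75 rad; stiff (0.05 N m), stays where left. Dial: white, 120 mm wide, on the front of a fixed white housing 280 x 150 x 48 mm; short marks every 20 degrees, one long thick line = zero.
- tare_knob_grip (a point): Point on the vertical axis of the scale's knob, 80 mm above the worktop, 13 mm below the top of its black upright grip bar (42 mm long, 14 mm thick, 32 mm high, on a round skirt 44 mm wide, 8 mm high). x along the bar to the needle, y across the bar, z up; turns with the knob. The flat black needle reaches 44 mm from the axis, on one side, at the foot of the skirt.
- gallipot_center (a point): Centre, half-way up, of the empty steel gallipot (round bowl, 98 mm wide, 36 mm high), loose on the scale's round steel pan (128 mm wide, top 61 mm above the worktop, centre 140 mm behind the knob's axis). To be left there.
- shaker_pointer (a point): Tip of the needle on the tube shaker's knob, 44 mm from that knob's vertical axis; x points out along the needle. Same knob and dial as the scale's, but its fixed white housing (240 x 140 x 48 mm) has a round black rubber cup, 92 mm above the worktop, behind the dial in place of a pan. The machines stand side by side, either one on the left. To be left alone.

How it is judged:
By the outcome, as a careful person would: the job done as asked, in the order asked, and still so for the second after the job is handed in, with the robot touching nothing.
It also fails if it takes over 29 s, if anything falls off the work surface, if the arm or the gripper's body presses on something with over 40 N, if the wrist force passes 120 N, or if a joint passes its speed limit or range.

## Working session

There is one attempt and no reset: what is moved stays moved. The work goes in short steps, Python scripts to look and compute and a tool call to move; the robot and the scene stay as the last step left them, time stands still between calls to the robot, and variables do not carry over. Pictures are saved under pics/ and viewed, at most 10 in all, crops included, and the job is handed in when it is done.

Besides the shell and the picture viewer there is one more tool, called after "Emit:" by a JSON object that holds its "method" and its "body", one argument or row to a line. servo_tool: Moves the arm, as the interface text tells. Its arguments: {"type":"object","properties":{"moves":{"type":"array","items":{"type":"array","items":{"type":"array","items":{"type":"number"}}}},"newtons":{"type":"number"}},"required":["moves"]}

```bash
mkdir -p pics; cat > h.py <<'E'
import numpy as np, cv2
from workcell import monitor, optics, manip
def cam(n):
    d=optics.read_camera(n); h,w=d["color"].shape[:2]
    f=h/2/np.tan(np.radians(d["fovy"])/2)
    d["K"]=np.array([[f,0,d["cx"]],[0,f,d["cy"]],[0,0,1]]); d["D"]=np.array([d["k1"],0,0,0.]); d["T"]=np.array(d["world_from_camera"]); return d
def at(d,uv,z):
    s=cv2.undistortPoints(np.array(uv,float).reshape(-1,1,2),d["K"],d["D"]).reshape(-1,2)
    r=np.c_[s[:,0],-s[:,1],-np.ones(len(s))]@d["T"][:3,:3].T; o=d["T"][:3,3]
    return o+r*((z-o[2])/r[:,2])[:,None]
def px(d,P):
    c=(np.atleast_2d(P)-d["T"][:3,3])@d["T"][:3,:3]
    return cv2.projectPoints(c*[1,-1,-1],np.zeros(3),np.zeros(3),d["K"],d["D"])[0].reshape(-1,2)
def save(d,n,box=None,s=1):
    i=d["color"][...,::-1]
    if box: i=i[box[1]:box[3],box[0]:box[2]]
    cv2.imwrite("pics/"+n,cv2.resize(i,None,fx=s,fy=s,interpolation=cv2.INTER_CUBIC))
E
python3 - <<'E'
from h import *
for n in("top","side"):
    d=cam(n); save(d,n+"0.png",s=1.5); print(n,d["fovy"],d["k1"],d["T"].round(3).tolist())
s=monitor.read_state(); print(s["tool_pos"],s["eef_rot"],s["width"],manip.hold_point_z)
E
```

```text
top 47.82799920611434 -0.1246442876343985 [[0.024, 0.989, -0.148, 0.432], [-1.0, 0.024, -0.003, -0.039], [0.001, 0.148, 0.989, 1.054], [0.0, 0.0, 0.0, 1.0]]
side 42.67375189002924 -0.11884296790755526 [[0.883, 0.187, -0.431, 0.159], [-0.47, 0.334, -0.817, -0.764], [-0.009, 0.924, 0.382, 0.438], [0.0, 0.0, 0.0, 1.0]]
[0.14771406 0.60684012 0.23061537] [-3.74114541e-01 -3.11908080e+00  2.02393493e-03] 0.9981243052762218 0.0187
```

View pics/top0.png

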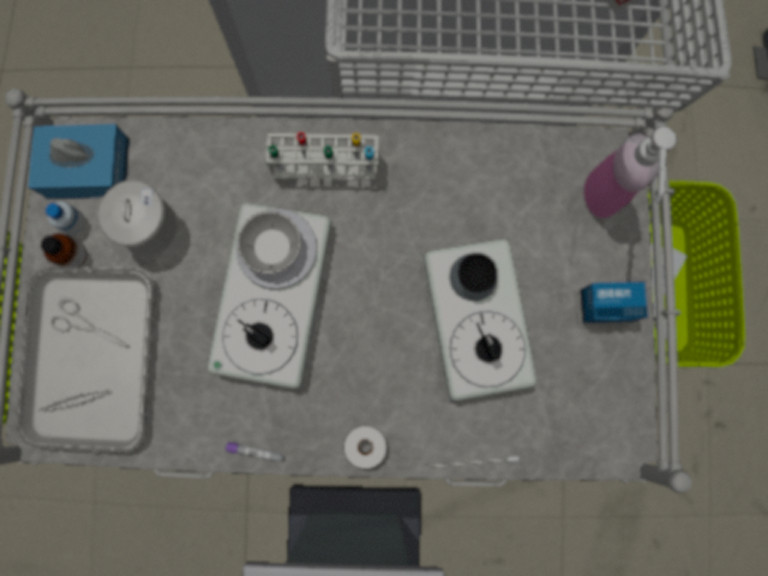

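View pics/side0.png

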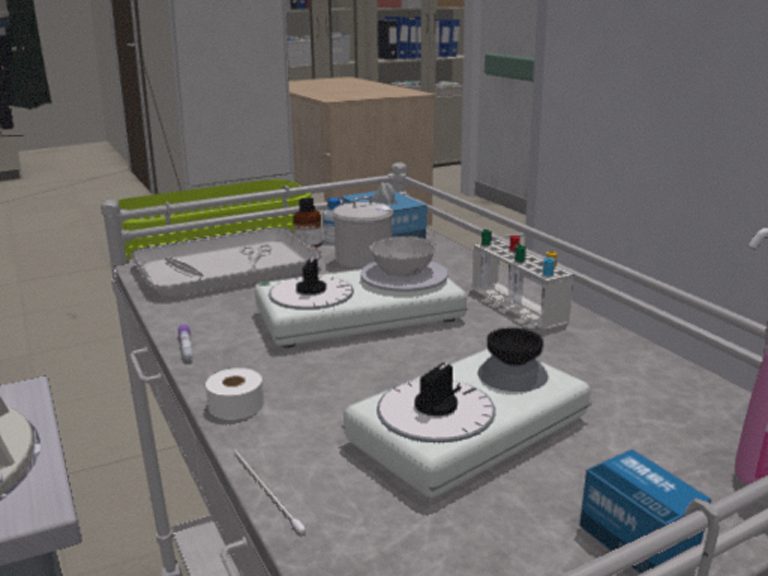

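The scale is the left machine: its knob is at about (258,336) in the top view, its needle points up-left to (240,320), and its zero line is at (265,305). The gallipot is on the pan at (272,245). The shaker is on the right, with its knob at (488,348).

```bash
python3 - <<'E'
from h import *
d=cam("top"); save(d,"top1.png",(135,130,225,265),4.4)
dz=at(d,[(172,224),(177,204),(160,213)],0.048); print(dz)
d2=cam("side"); save(d2,"side1.png",(165,150,315,240),5)
E
```

```text
[[0.510274   0.13867295 0.048     ]
 [0.55765499 0.12910464 0.048     ]
 [0.53535391 0.16830085 0.048     ]]
```

View pics/top1.png

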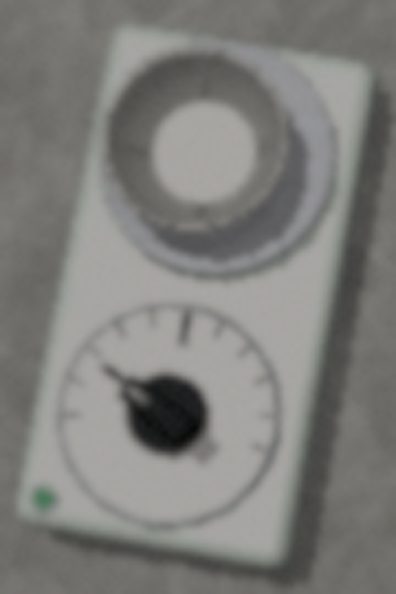

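View pics/side1.png

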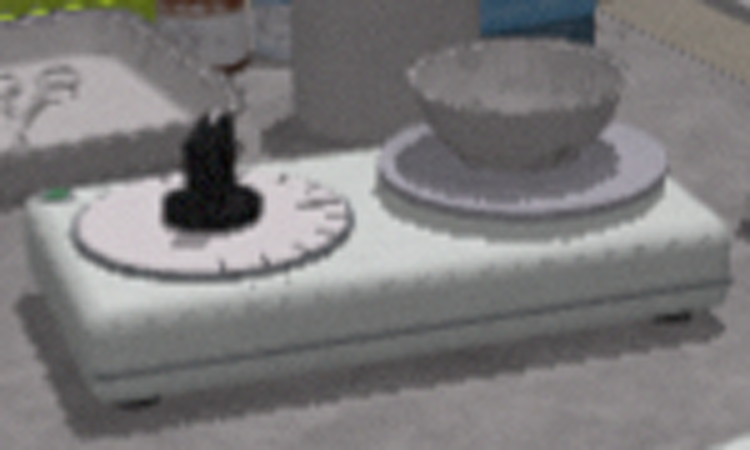

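The crops show the dial circle centred near (169,416) in the top crop. The needle tip is at (104,368), the zero line runs from (182,345) to (187,311), and the pan centre is near (218,158). The gallipot sits off-centre on the pan but securely.

```bash
python3 - <<'E'
from h import *
d=cam("top")
c=lambda p:((np.array(p)+.5)/4.4-.5+[135,130])
P=at(d,[c(p) for p in[(169.5,416),(104,368),(182,345),(187,311),(57,416),(282,416),(169,304),(169,528)]],.05)
pan=at(d,[c((218,158))],.061)[0]; pot=at(d,[c((197,142))],.097)[0]
a=lambda v:np.degrees(np.arctan2(v[1],v[0]))
k=P[0]; print("knob",k,"pan",pan,"pot",pot, np.linalg.norm(pan-k))
print("needle",a(P[1]-k),np.linalg.norm(P[1]-k),"zero",a(P[2]-k),a(P[3]-k),a(P[3]-P[2]),"pan dir",a(pan-k),"diam",np.linalg.norm(P[4]-P[5]),np.linalg.norm(P[6]-P[7]))
s=monitor.read_state(); R=cv2.Rodrigues(np.array(s["eef_rot"]))[0]; print("toolY",R[:,1],a(R[:,1]),s["qpos"],s["time_s"])
E
```

```text
knob [0.50981918 0.13563409 0.05      ] pan [0.64756278 0.11449638 0.061     ] pot [0.64794761 0.12024328 0.097     ] 0.13978949716473893
needle 55.89015436312568 0.04392315262111725 zero -7.343092092907608 -6.793603462496222 -5.649456262752239 pan dir -8.724376208391972 diam 0.12017005618371757 0.11906681440569337
toolY [ 2.36540676e-01  9.71621394e-01 -6.11924816e-04] 76.31753960866409 [ 1.32961774e+00  3.53321950e-01  1.63372433e+00  2.49859900e-05
  1.15515835e+00 -2.38469509e-03] 0.25
```

Emit:
{"method": "servo_tool", "body": {
  "moves": [
    [[-1,22.5,-29.5,0,0.076],[-1,22.5,-29.5,0,0.076],[-1,22.5,-29.5,0,0.076],[-1,22.5,-29.5,0,0.076],[-1,22.5,-29.5,0,0.076],[-1,22.5,-29.5,0,0.076],[-1,22.5,-29.5,0,0.076],[-1,22.5,-29.5,0,0.076],[-1,22.5,-29.5,0,0.076],[-1,22.5,-29.5,0,0.076],[-1,22.5,-29.5,0,0.076],[-1,22.5,-29.5,0,0.076]]
  ],
  "newtons": 40
}}

```text
time_s: 1.45
tool_pos: [0.4186, 0.252, 0.2314]
eef_rot: [-1.042, 2.963, 0.0]
contact_force: [0.5, 0.4, -0.6]
width: 1.002
grasp_force: 0.0
```

Emit:
{"method": "servo_tool", "body": {
  "moves": [
    [[-1,23,-29.5,0,0.076],[-1,23,-29.5,0,0.076],[-1,23,-29.5,0,0.076],[-1,23,-29.5,0,0.076],[0,0,0,-30,0],[0,0,0,-30,0],[0,0,0,-30,0],[0,0,0,0,0],[0,0,0,0,0]]
  ]
}}

```text
time_s: 2.35
tool_pos: [0.5097, 0.1353, 0.1415]
eef_rot: [1.474, -2.773, -0.0]
contact_force: [0.5, -0.0, 0.7]
width: 0.496
grasp_force: 0.0
```

```bash
cat > st.py <<'E'
from h import *
s=monitor.read_state(); R=cv2.Rodrigues(np.array(s["eef_rot"]))[0]
print(s["time_s"],np.array(s["tool_pos"]).round(4),"yawY",np.degrees(np.arctan2(R[1,1],R[0,1])).round(2),"z",R[:,2].round(3),s["width"],s["grasp_force"],np.array(s["contact_force"]).round(1),np.array(s["torque"]).round(2))
E
python3 st.py; python3 -c "
from h import *
save(cam('side'),'side2.png',(140,60,340,240),4)"
```

```text
2.35 [0.5097 0.1353 0.1415] yawY 145.99 z [-0.001 -0.    -1.   ] 0.49641129596116135 0.0 [ 0.5 -0.   0.7] [-0.   -0.02 -0.05]
```

View pics/side2.png

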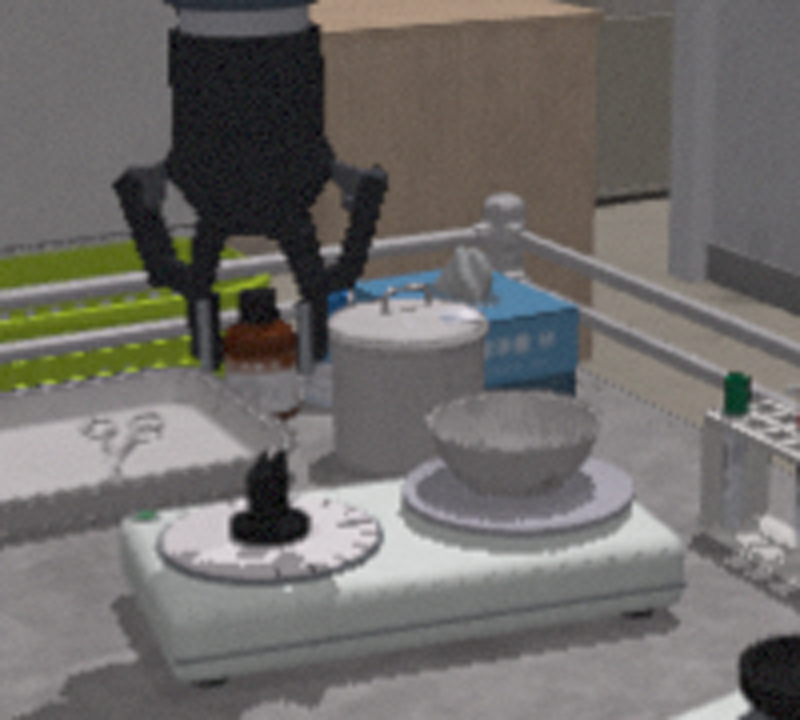

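The fingers straddle the bar: their midpoint is near (258,340) and the bar is at (268,480). I'll lower and grip.

Emit:
{"method": "servo_tool", "body": {
  "moves": [
    [[0,0,0,-20,0],[0,0,0,-20,0],[0,0,0,-20,0],[0,0,0,-17,0],[0,0,0,0,0],[1,0,0,0,0],[1,0,0,0,0],[1,0,0,0,0],[1,0,0,0,0],[1,0,0,0,0],[1,0,0,0,0]]
  ],
  "newtons": 40
}}

```text
time_s: 3.5
tool_pos: [0.5105, 0.1359, 0.0661]
eef_rot: [-1.473, 2.772, 0.0]
contact_force: [-3.9, 2.7, 7.5]
width: 0.153
grasp_force: 39.4
```

```bash
python3 st.py
```

```text
3.5 [0.5105 0.1359 0.0661] yawY 145.98 z [ 0.002  0.001 -1.   ] 0.1528108559452651 39.368308782577515 [-3.9  2.7  7.5] [0.37 0.57 0.01]
```

Emit:
{"method": "servo_tool", "body": {
  "moves": [
    [[1,0.5,0,1,-0.05],[1,0,0,0,-0.1],[1,0,0,0,-0.1],[1,0,0,0,-0.1],[1,0,0,0,-0.1],[1,0,0,0,-0.1],[1,0,0,0,-0.1],[1,0,0,0,-0.1],[1,0,0,0,-0.1],[1,0,0,0,-0.1],[1,0,0,0,-0.1],[1,0,0,0,-0.058]]
  ]
}}

```text
time_s: 4.7
tool_pos: [0.5096, 0.1374, 0.0662]
eef_rot: [-0.213, -3.133, -0.005]
contact_force: [-4.4, 15.7, -2.3]
width: 0.161
grasp_force: 40.7
```

```bash
python3 st.py
```

```text
4.7 [0.5096 0.1374 0.0662] yawY 82.22 z [-0.001  0.003 -1.   ] 0.16136027979507508 40.66437542438507 [-4.4 15.7 -2.3] [2.53 0.95 0.06]
```

Emit:
{"method": "servo_tool", "body": {
  "moves": [
    [[1,0,1.5,0,0],[1,0,0,0,0],[-0.3,0,0,0,0],[-0.3,0,0,0,0],[-0.3,0,0,0,0],[-0.3,0,0,0,0],[-0.3,0,0,20,0],[-0.3,0,0,30,0],[-0.3,0,0,30,0],[-0.3,0,0,40,0],[-0.3,0,0,40,0]]
  ]
}}

```text
time_s: 5.8
tool_pos: [0.51, 0.1365, 0.2266]
eef_rot: [-0.206, -3.134, 0.0]
contact_force: [0.5, 0.8, -0.3]
width: 0.649
grasp_force: 0.0
```

Emit:
{"method": "servo_tool", "body": {
  "moves": [
    [[-0.3,-20,40,0,0],[-0.3,-20,40,0,0],[-0.3,-20,40,0,0],[-0.3,-20,40,0,0],[-0.3,-20,40,0,0],[-0.3,-20,40,0,0],[-0.3,0,0,0,0]]
  ]
}}

```text
time_s: 6.5
tool_pos: [0.3883, 0.3808, 0.2255]
eef_rot: [-0.2, -3.135, -0.003]
contact_force: [0.5, 0.2, 0.3]
width: 0.648
grasp_force: 0.0
```

```bash
python3 st.py; python3 -c "
from h import *
save(cam('top'),'top3.png',(135,130,225,265),4.4)"
```

```text
6.5 [0.3883 0.3808 0.2255] yawY 82.72 z [-0.     0.002 -1.   ] 0.648487289686088 0.0 [0.5 0.2 0.3] [-0.01  0.01 -0.03]
```

View pics/top3.png

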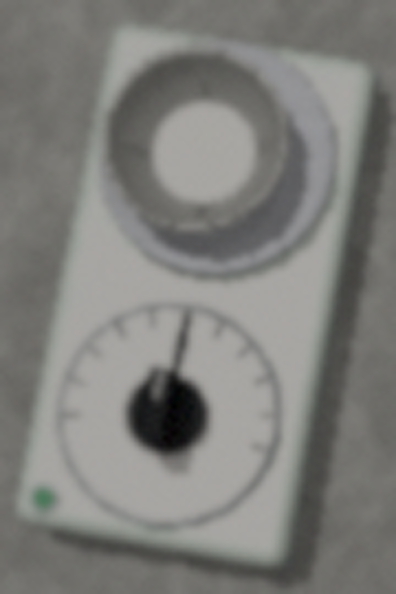

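The needle now overlaps the thick zero line at (183,345)–(187,312), and the gallipot hasn't moved. I'll check the angle numerically.

```bash
python3 - <<'E'
from h import *
ims=[cam("top") for _ in range(8)]; d=ims[0]
g=np.mean([i["color"].mean(2) for i in ims],0).astype(np.float32)
def polar(k,rs,ths):
    out=[]
    for r in rs:
        P=np.c_[k[0]+r*np.cos(ths),k[1]+r*np.sin(ths),np.full(len(ths),.05)]
        uv=px(d,P).astype(np.float32)
        out.append(cv2.remap(g,uv[None,:,0].copy(),uv[None,:,1].copy(),cv2.INTER_LINEAR)[0])
    return np.array(out)
# refine dial centre: dark rim at r~60mm
k=np.array([.5098,.1356]); th=np.radians(np.arange(0,360,2))
for _ in range(4):
    rs=np.arange(.056,.064,.0003); A=polar(k,rs,th); rr=rs[A.argmin(0)]
    M=np.c_[np.cos(th),np.sin(th),np.ones_like(th)]; w=abs(rr-np.median(rr))<.002
    s=np.linalg.lstsq(M[w],rr[w],rcond=None)[0]; k=k+s[:2]
print("centre",k,"r",s[2])
for r in np.arange(.026,.060,.003):
    t=np.radians(np.arange(-17,3,.25)); a=polar(k,[r],t)[0]; w=np.clip(np.percentile(a,80)-a-10,0,None)
    print(round(r,3),np.degrees((w*t).sum()/w.sum()).round(2),w.max().round(0))
# ticks at r~51.5mm, every 20 deg
t=np.radians(np.arange(-120,110,.25)); a=polar(k,np.arange(.050,.055,.001),t).mean(0)
x=[i for i in range(8,len(a)-8) if a[i]==a[i-8:i+9].min() and a[i]<np.median(a)-15]
print([(np.degrees(t[i]).round(1),a[i].round()) for i in x])
E
```

```text
centre [0.51031893 0.13613371] r 0.0582406171086577
0.026 -4.91 26.0
0.029 -6.09 36.0
0.032 -6.46 44.0
0.035 -6.93 42.0
0.038 -7.39 55.0
0.041 -7.38 62.0
0.044 -7.28 57.0
0.047 -7.59 45.0
0.05 -7.87 53.0
0.053 -7.79 45.0
0.056 -7.69 22.0
0.059 nan 0.0
[(np.float64(-107.8), np.float32(142.0)), (np.float64(-67.8), np.float32(141.0)), (np.float64(-47.8), np.float32(142.0)), (np.float64(-28.0), np.float32(140.0)), (np.float64(-8.0), np.float32(106.0)), (np.float64(32.0), np.float32(143.0)), (np.float64(91.8), np.float32(143.0))]<stdin>:20: RuntimeWarning: invalid value encountered in scalar divide
```

The zero line is at about −7.8° and the needle at about −7.2°, so they agree to within 1°. Nothing is touching the scale, so I'll hand in.

```bash
python3 -c "
from workcell import manip
print(manip.close_job())"
```

```text
the job is handed in; nothing more can be done
None
```

I turned the scale's knob until its needle was within about 1° of the zero line and let go; the gallipot is still on the pan, the shaker knob was not touched, and the job is handed in.

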